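# Medicines in order of height on the windowsill rack

## Robot

A 6-joint arm with a two-finger parallel gripper is mounted at the origin on the work surface. World frame = base frame: x ahead of the robot, y to its left, z up, the work surface at z = 0. Lengths are in m, angles in rad, forces in N, time in s.
With the tool pointing down it reaches from about 0.35 to 0.875 m from the base axis. Payload 4.2 kg.
Tool frame: the origin (TCP) lies between the finger pads; the fingertips stand 8 mm ahead of it and the grasp point (between the pads) lies 11 mm behind it; y points along the fingers, z is the direction in which the jaws open and shut, and the axes are right-handed (so a half turn about y gives the same grasp; the last joint's range is limited). The gripper opens to 85 mm and grips with 20 to 120 N. Pads are 22 mm wide; open, the fingers measure 114 mm over their backs; the gripper's body (76 mm by 85 mm) begins 54 mm behind the grasp point. The pads swing forward as they close: fully open they stand 13 mm farther back than shut.
Start: joints at [1.491, 0.385, 0.008, 0, -1.194, -0.259], TCP at [0.208, 0.589, 0.239] pointing down, gripper open.
Joint ranges: [-3.14, 3.14], [-1.21, 2.06], [-1.07, 1.41], [-3.16, 2.05], [-2.99, -0.16], [-3.1, 3.1]. Speed limits (rad/s): [2.79, 2.79, 3.14, 3.14, 3.14, 3.14].

## Interface

Orientations are given as a rotation vector (axis times angle).
In Python, from bench import monitor, vision, close_job gives the robot as it stands.
- The arm moves only by the tool move_arm, never from a script. Its argument "plan" is a list that holds one entry, the list of rows, each a list of 4 numbers: the shift along the tool's x, y, z in cm, then the turn about the tool's y in units of 10 degrees (1.0 is 10 degrees). In form: [[[dx, dy, dz, turn], ...]]. A call has 1 to 5 rows; each row shifts and turns the pose as measured when the row begins, along the tool's axes as they then stand; what a row does not reach is not made up. A row lasts 1/8 s, in which the tool goes at most 62.5 mm and 10.7 degrees, less where a joint would pass 70% of its speed; a pose out of reach is approached as far as the arm can. A call with a gripper value outside its range is refused whole. "fingers" is the closure, from -1 (fully open) to 1 (shut), set as the call begins (left out, the last holds). The fingers move at their own pace and stop on an object; "newtons" is the grip in N (left out, the last holds). Time passes only in rows, so rows that do not move let the fingers close. It gives the time, the measured TCP pose, the force and the opening at its end, in the units of the state.
- monitor.observe(): the state, without advancing time (a new reading comes with each control period).
- vision.get_image(name): name is "side" or "top" or "wrist"; returns (picture, depth): 420x560x3 uint8, red, green, blue; 420x560 float32, m along the optical axis (not along the pixel's ray), 0 where there is no reading.
- vision.camera_model(name): a dict with "fx", "fy", "cx", "cy" (pixels), "pose" (4x4, takes a point from camera to world coordinates). Camera axes: x right, y down, z forward; pixel columns grow to the right and rows downward; lengths in m; the calibration is good to about 2 mm. A picture is of the moment at which its call begins: read the wrist's pose just before it. camera_model takes no time and is no camera call; for the wrist camera it gives the pose at the moment of the call.
- close_job(): hands the job in, once; it reports no verdict.
The state is a dict: "time": time; "q": joint angles; "qd": joint speeds; "effort": joint torques, N m; "ee_pos": TCP position; "orientation": TCP orientation; "wrist_force": force on the tool from outside, world axes, zero at the start; "torque": the same for the moment, N m; "opening": opening from 0.0 (shut) to 1.0 (fully open).
Only numpy, scipy, OpenCV 4.12 (cv2) and the standard library are available. Lean on these libraries where they do the work, as an engineer would, in place of code of your own. Each camera call takes 0.05 s, during which the arm holds its last target. There are 200 camera calls.

## Task

The owner finds her medicines by feel, so stand the four amber medicine containers upright on the beech rack in order of height, one on the middle of each cork pad: the tallest on the pad nearest the white jug, stepping down to the shortest on the pad farthest from it. They are glass: set each one down rather than dropping it, knock none over, and leave the jug where it is.

Things in the scene. Friction and masses are not known exactly. Their poses are not given: they have to be found in the camera images.
- bottle: Shouldered medicine bottle, the tallest: 126 mm high, body 48 mm diameter up to 76 mm, narrowing to a 23 mm neck at 94 to 104 mm; the cap is 28 mm diameter, from 104 mm to the top. About 0.16 kg. Amber glass, paper label, black screw cap. Origin: centre of the underside, z up its axis; round, yaw is arbitrary. Starts upright on the sill (z = 0) at one of four spots in front of the rack, shuffled. 
- jar_large: Large straight-sided capsule jar, second tallest: 102 mm high, glass 55 mm diameter, cap 58 mm diameter over the top 22 mm. About 0.20 kg. Amber glass, paper label, black screw cap. Origin: centre of the underside, z up its axis; round, yaw is arbitrary. Starts upright on the sill (z = 0) at one of four spots in front of the rack, shuffled. 
- jar_small: Slim straight-sided tablet jar, third tallest: 80 mm high, glass 41 mm diameter, cap 44 mm diameter over the top 20 mm. About 0.10 kg. Amber glass, paper label, black screw cap. Origin: centre of the underside, z up its axis; round, yaw is arbitrary. Starts upright on the sill (z = 0) at one of four spots in front of the rack, shuffled. 
- pot: Squat ointment pot, the shortest but the widest: 58 mm high, glass 59 mm diameter, cap 62 mm diameter over the top 20 mm. About 0.12 kg. Amber glass, paper label, black screw cap. Origin: centre of the underside, z up its axis; round, yaw is arbitrary. Starts upright on the sill (z = 0) at one of four spots in front of the rack, shuffled. 
- pad_a: One of four identical round dark cork pads, 70 mm across, let into the rack's top; a container stands on it. Origin: centre of its upper face, 18 mm above the sill. Which pad is where in the row is shuffled at every start.
- pad_b: One of four identical round dark cork pads, 70 mm across, let into the rack's top; a container stands on it. Origin: centre of its upper face, 18 mm above the sill. Which pad is where in the row is shuffled at every start.
- pad_c: One of four identical round dark cork pads, 70 mm across, let into the rack's top; a container stands on it. Origin: centre of its upper face, 18 mm above the sill. Which pad is where in the row is shuffled at every start.
- pad_d: One of four identical round dark cork pads, 70 mm across, let into the rack's top; a container stands on it. Origin: centre of its upper face, 18 mm above the sill. Which pad is where in the row is shuffled at every start.
- rack: Fixed beech plank on the sill beyond the containers, 400 mm long (its y), 120 mm deep (its x), top 18 mm above the sill, with a lip 10 mm high and 10 mm thick along its far (+x) edge. The cork pads lie in a row at its x = 0, y = -142.5, -47.5, 47.5, 142.5 mm. Origin: centre of the underside. Yaw up to 0.2 rad either way.
- jug: White ceramic jug, 155 mm high, 110 mm across, loop handle reaching 95 mm from its axis towards +x. Loose, 0.75 kg. Origin: centre of the underside. It stands beyond the +y or the -y end of the rack; a teal monitor 65 mm high stands beyond the other end. Behind the rack (x above 0.77) are a pill tower 112 mm high, a flat magnifier and a box 80 mm high.

How it is judged:
By the outcome, as a careful person would: the job done as asked, in the order asked, and still so for the second after the job is handed in, with the robot touching nothing.
It also fails if it takes over 112 s, if anything falls off the work surface, if the arm or the gripper's body presses on something with over 40 N, if the wrist force passes 120 N, or if a joint passes its speed limit or range.

## Working session

There is one attempt and no reset: what is moved stays moved. The work goes in short steps, Python scripts to look and compute and a tool call to move; the robot and the scene stay as the last step left them, time stands still between calls to the robot, and variables do not carry over. Pictures are saved under pics/ and viewed, about 12 in all and at most 16, crops included, and the job is handed in when it is done.

Besides the shell and the picture viewer there is one more tool, called after "Call:" as name(argument=value, ...), one argument or row to a line, values as JSON. move_arm: Moves the arm, as the interface text tells. Its arguments: {"type":"object","properties":{"plan":{"type":"array"},"fingers":{"type":"number"},"newtons":{"type":"number"}},"required":["plan"]}

```bash
mkdir -p pics; ls
python3 - <<'E'
from bench import monitor, vision
import cv2
s=monitor.observe()
for k in s: print(k,s[k])
for n in("side","top"):
    p,d=vision.get_image(n); cv2.imwrite(f"pics/{n}0.png",p[:,:,::-1]); m=vision.camera_model(n); print(n,m)
    import numpy as np; np.savez(f"{n}0.npz",p=p,d=d,**m)
E
```

```text
pics
time 0.0
q [ 1.49055907e+00  3.85567259e-01  6.62607317e-03 -5.28143211e-04
 -1.19395258e+00 -2.58587634e-01]
qd [ 0.00023257  0.00088631  0.00077004 -0.00015871  0.00068706  0.00097437]
effort [ 4.06829940e-04 -3.92294955e+01  1.88401258e+01  4.18608114e+00
 -4.53083689e-03 -4.25014434e-06]
ee_pos [0.20753033 0.58894866 0.23821085]
orientation [-0.34838437 -2.03514273  2.03955121]
wrist_force [ 0.34488898 -0.67263331  0.28780596]
torque [ 0.02722902  0.00053268 -0.04721193]
opening 1.0002210896367685
side {'fx': 433.5881686399682, 'fy': 433.5881686399682, 'cx': 279.1917836528934, 'cy': 209.5569326274556, 'pose': array([[-0.98901072, -0.10209963,  0.10692732,  0.42996158],
       [-0.14703306,  0.60361849, -0.78359811,  0.88863533],
       [ 0.01546177, -0.79070878, -0.61199719,  0.73610189],
       [ 0.        ,  0.        ,  0.        ,  1.        ]])}
top {'fx': 501.35638419524304, 'fy': 501.35638419524304, 'cx': 278.93807462838447, 'cy': 206.14419805124342, 'pose': array([[-0.01160825, -0.99226695,  0.12357807,  0.40276808],
       [-0.99960912,  0.00837212, -0.02667413,  0.01610329],
       [ 0.02543325, -0.12383941, -0.99197629,  1.35006474],
       [ 0.        ,  0.        ,  0.        ,  1.        ]])}
```

View pics/top0.png

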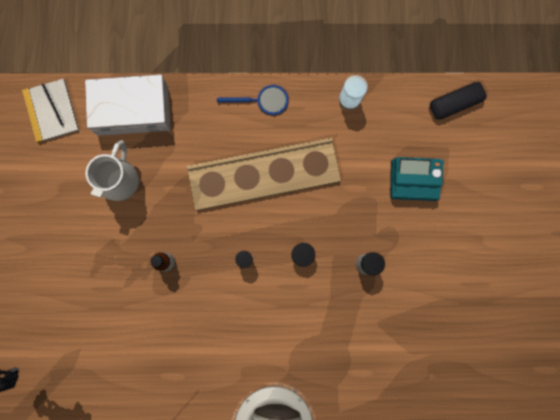

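View pics/side0.png

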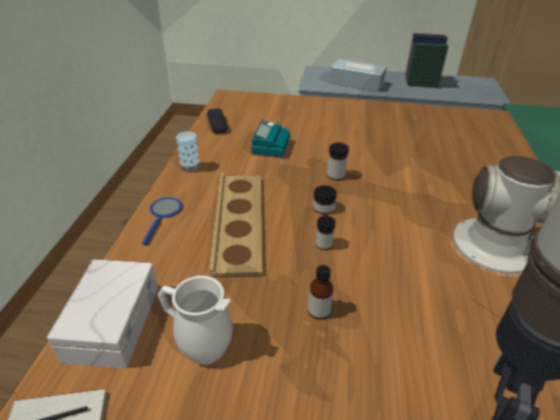

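The top view is up = +x, left = +y. The jug is at (112,177), so +y. Bottle is at (163,262), jar_small (244,259), pot (303,254) and jar_large (371,264). The pads run from (212,184) near the jug to (316,163). The side view confirms this.

```bash
cat > h.py <<'E'
import numpy as np, cv2
from scipy.spatial.transform import Rotation as R
H=dict(bottle=.126,jar_large=.102,jar_small=.080,pot=.058)
def cloud(d,m):
    v,u=np.mgrid[:d.shape[0],:d.shape[1]]
    c=np.stack([(u-m['cx'])/m['fx']*d,(v-m['cy'])/m['fy']*d,d],-1)
    return c@m['pose'][:3,:3].T+m['pose'][:3,3]
def ray(u,v,m,z):
    r=m['pose'][:3,:3]@np.array([(u-m['cx'])/m['fx'],(v-m['cy'])/m['fy'],1]); o=m['pose'][:3,3]
    return o+r*(z-o[2])/r[2]
def blobs(mask,lo,hi):
    n,l,s,c=cv2.connectedComponentsWithStats(mask.astype(np.uint8))
    return [(c[i],s[i]) for i in range(1,n) if lo<s[i,4]<hi]
def tool(s):
    M=R.from_rotvec(s['orientation']).as_matrix(); return M,np.array(s['ee_pos'])
E
python3 - <<'E'
from h import *
for n in("top","side"):
    f=np.load(n+"0.npz"); m={k:f[k] for k in f}; P=cloud(m['d'],m); hsv=cv2.cvtColor(m['p'],cv2.COLOR_RGB2HSV)
    box=(P[...,0]>.3)&(P[...,0]<.6)&(abs(P[...,1])<.4)
    Z=P[...,2]
    print(n)
    for k,seed in dict(bottle=(163,262),jar_small=(244,259),pot=(303,254),jar_large=(371,264)).items():
        if n=="top": p0=ray(*seed,m,H[k]); print(k,'seed',p0.round(3))
        else: p0=C[k]
        a=(np.hypot(P[...,0]-p0[0],P[...,1]-p0[1])<.05)&(abs(Z-H[k])<.006)
        c=P[a]; 
        if len(c)<5: print('few');continue
        (x,y),r=cv2.minEnclosingCircle(c[:,:2].astype(np.float32))
        v,u=np.nonzero(a)
        print(k,len(c),c.mean(0).round(4),'circ',round(x,4),round(y,4),round(r,4),'pixray',ray(u.mean(),v.mean(),m,H[k]).round(4))
        if n=="top": C=globals().get('C',{}); C[k]=c.mean(0)
    pm=(abs(Z-.018)<.008)&(m['p'].sum(-1)<(230 if n=='top' else 260))&(P[...,0]>.45)
    for c,s in blobs(cv2.morphologyEx(pm.astype(np.uint8),cv2.MORPH_OPEN,np.ones((3,3))),150,1500): 
        print('pad',c.round(1),s[2:],ray(*c,m,.018).round(4))
s=__import__('bench').monitor.observe(); M,p=tool(s); print(M.round(3))
E
```

```text
top
bottle seed [0.422 0.265 0.126]
bottle 107 [0.424  0.2833 0.1256] circ 0.4236 0.284 0.0145 pixray [0.424  0.2832 0.126 ]
jar_small seed [0.428 0.071 0.08 ]
jar_small 236 [0.4275 0.074  0.0796] circ 0.4273 0.0743 0.0222 pixray [0.4275 0.074  0.08  ]
pot seed [ 0.439 -0.079  0.058]
pot 438 [ 0.4378 -0.078   0.0574] circ 0.4383 -0.0776 0.0313 pixray [ 0.4378 -0.0779  0.058 ]
jar_large seed [ 0.411 -0.245  0.102]
jar_large 422 [ 0.4119 -0.249   0.1015] circ 0.4123 -0.2493 0.0291 pixray [ 0.4119 -0.2489  0.102 ]
side
bottle 143 [0.4231 0.2848 0.1262] circ 0.4234 0.2835 0.0148 pixray [0.4231 0.2846 0.126 ]
jar_small 203 [0.4267 0.0759 0.0805] circ 0.4266 0.0719 0.0239 pixray [0.4267 0.0754 0.08  ]
pot 282 [ 0.437  -0.0755  0.0585] circ 0.4358 -0.0811 0.0345 pixray [ 0.4369 -0.0761  0.058 ]
jar_large 190 [ 0.4116 -0.2462  0.1026] circ 0.4093 -0.2514 0.0316 pixray [ 0.4116 -0.2471  0.102 ]
pad [239.9 186. ] [ 21  11 198] [ 0.6842 -0.1224  0.018 ]
pad [238.9 205.9] [ 23  13 248] [ 0.6663 -0.0285  0.018 ]
pad [237.8 228.5] [ 25  16 315] [0.648  0.0651 0.018 ]
pad [236.7 254.5] [ 27  18 396] [0.6295 0.1589 0.018 ]
pad [ 66.6 413.8] [ 42  13 170] [0.8236 0.5795 0.018 ]
[[-0.943 -0.001 -0.333]
 [ 0.333 -0.002 -0.943]
 [-0.    -1.     0.002]]
```

```bash
cat >> h.py <<'E'
YAW=.191
def go(tgt,mode=''):
    "print tool-axis deltas (cm, 10 deg) from now to tgt xyz with jaws along rack x"
    from bench import monitor
    s=monitor.observe(); M,p=tool(s); d=M.T@(np.array(tgt)-p)*100
    a=np.arctan2(M[1,2],M[0,2]); t=(a-(YAW+np.pi)+np.pi)%(2*np.pi)-np.pi
    print('t',round(s['time'],2),'p',p.round(4),'tilt',M[2].round(3),'d cm',d.round(2),'turn',round(np.degrees(t)/10,2),'q6',round(s['q'][5],2),'F',np.round(s['wrist_force'],1),'op',round(s['opening'],3))
E
python3 - <<'E'
from h import *
f=np.load("top0.npz"); m={k:f[k] for k in f}
g=cv2.cvtColor(m['p'],cv2.COLOR_RGB2GRAY); T=[]
for u,v in[(212,184),(247,177),(281,170),(316,163)]:
    w=g[v-16:v+17,u-16:u+17]; t,b=cv2.threshold(w,0,1,cv2.THRESH_BINARY_INV+cv2.THRESH_OTSU)
    yy,xx=np.mgrid[-16:17,-16:17]; b[np.hypot(xx,yy)>15.5]=0
    c,s=max(blobs(b,50,2000),key=lambda q:q[1][4]); q=ray(u-16+c[0],v-16+c[1],m,.018); T.append(q); print(s[2:],q.round(4))
T=np.array(T); S=np.array([[.6295,.1589],[.648,.0651],[.6663,-.0285],[.6842,-.1224]])
A=(T[:,:2]+S)/2; c=A.mean(0); d=A[0]-A[3]; yaw=np.arctan2(-d[0],d[1]); print('yaw',yaw,'mean diff',(T[:,:2]-S).mean(0))
for k in(142.5,47.5,-47.5,-142.5): print((c+k/1000*np.array([-np.sin(yaw),np.cos(yaw)])).round(4))
go((.4235,.2840,.18))
E
```

```text
[ 27  25 517] [0.6304 0.1607 0.018 ]
[ 26  25 508] [0.6488 0.0666 0.018 ]
[ 25  25 501] [ 0.6666 -0.0265  0.018 ]
[ 26  25 496] [ 0.6852 -0.1197  0.018 ]
yaw 0.1924772080087279 mean diff [0.00074268 0.00199342]
[0.6301 0.1591]
[0.6483 0.0659]
[ 0.6665 -0.0274]
[ 0.6846 -0.1206]
t 0.1 p [0.2075 0.589  0.2384] tilt [-0.    -1.     0.002] d cm [-30.51   5.88  21.57] turn 5.96 q6 -0.26 F [ 0.9  0.7 -0.1] op 1.001
```

Call:
move_arm(
  plan=[
    [[-5.0, 0, 3.5, 0], [-5.0, 0, 3.5, 0], [-5.0, 0, 3.5, 0], [-5.0, 0, 3.5, 0], [-5.0, 0, 3.5, 0]],
  ],
  fingers=-1,
  newtons=30,
)

```text
time: 0.72
ee_pos: [0.3869, 0.3369, 0.2356]
orientation: [-0.34, -2.035, 2.048]
wrist_force: [0.7, -0.0, -0.1]
opening: 1.002
```

Call:
move_arm(
  plan=[
    [[0, 0, 0, 1.0], [0, 0, 0, 1.0], [0, 0, 0, 1.0], [0, 0, 0, 1.0], [0, 0, 0, 1.0]],
  ],
)

```text
time: 1.35
ee_pos: [0.3884, 0.3307, 0.2337]
orientation: [-1.036, -1.437, 1.458]
wrist_force: [-0.7, -0.6, 0.5]
opening: 1.002
```

```bash
python3 -c "
from h import *
go((.4235,.2840,.18))"
```

```text
t 1.35 p [0.3884 0.3307 0.2337] tilt [-0.007 -1.     0.009] d cm [-5.51  5.4  -1.86] turn 0.79 q6 -0.7 F [-0.7 -0.6  0.5] op 1.002
```

Call:
move_arm(
  plan=[
    [[-2.8, 2.0, -1.0, 0.8], [-2.8, 2.0, -0.5, 0], [0, 1.0, 0, 0], [0, 0, 0, 0]],
  ],
)

```text
time: 1.85
ee_pos: [0.4169, 0.2795, 0.1819]
orientation: [-1.118, -1.333, 1.354]
wrist_force: [0.0, -0.1, 0.2]
opening: 1.0
```

Run:
```python
from h import *
from bench import vision
m=vision.camera_model('wrist'); p,d=vision.get_image('wrist'); cv2.imwrite('pics/w1.png',p[:,:,::-1])
P=cloud(d,m); a=(abs(P[...,2]-.126)<.004)&(np.hypot(P[...,0]-.4235,P[...,1]-.284)<.05); print(a.sum(),P[a].mean(0) if a.any() else 0)
if a.any(): print(cv2.minEnclosingCircle(P[a][:,:2].astype(np.float32)))
go((.4235,.2840,.102))
```

```text
1683 [0.42578194 0.28140184 0.12614426]
((0.4256451725959778, 0.28257614374160767), 0.01477330643683672)
t 1.9 p [0.417  0.2798 0.1824] tilt [-0.008 -1.     0.008] d cm [ 0.36  8.04 -0.78] turn -0.04 q6 -0.73 F [-0.1 -0.1  0.2] op 1.003
```

View pics/w1.png

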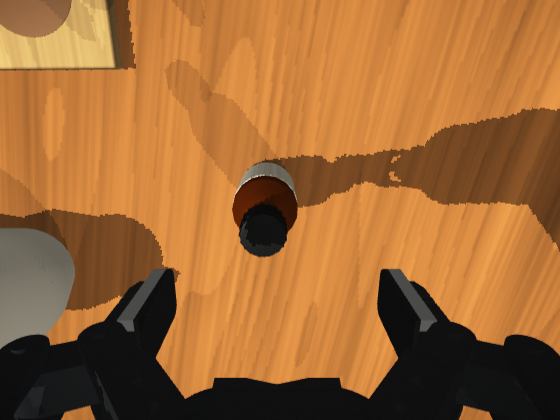

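The wrist view shows the bottle cap at (263,230), centred between the jaws to within 15 px. The jug is at far left and the rack at upper left.

Call:
move_arm(
  plan=[
    [[0.3, 3.0, -0.8, 0], [0, 3.0, 0, 0], [0, 1.6, 0, 0], [0, 0, 0, 0]],
  ],
)

```text
time: 2.4
ee_pos: [0.4257, 0.2893, 0.1082]
orientation: [-1.116, -1.347, 1.35]
wrist_force: [0.2, -0.5, 0.8]
opening: 1.0
```

```bash
python3 -c "
from h import *
go((.4243,.2833,.102))"
```

```text
t 2.4 p [0.4257 0.2893 0.1082] tilt [-0.003 -1.    -0.   ] d cm [-0.56  0.62  0.25] turn -0.01 q6 -0.73 F [ 0.2 -0.5  0.8] op 1.0
```

Call:
move_arm(
  plan=[
    [[-0.5, 0.6, 0.2, 0], [0, 0, 0, 0], [0, 0, 0, 0]],
  ],
)

```text
time: 2.78
ee_pos: [0.4255, 0.2857, 0.1045]
orientation: [-1.115, -1.353, 1.346]
wrist_force: [-0.1, -0.2, -0.3]
opening: 0.998
```

```bash
python3 -c "
from h import *
go((.4243,.2833,.102))"
```

```text
t 2.77 p [0.4255 0.2857 0.1045] tilt [ 0.    -1.    -0.005] d cm [-0.21  0.24  0.16] turn 0.0 q6 -0.72 F [-0.1 -0.2 -0.3] op 0.998
```

Call:
move_arm(
  plan=[
    [[-0.4, 0.4, 0.2, 0], [0, 0, 0, 0], [0, 0, 0, 0]],
  ],
)

```text
time: 3.15
ee_pos: [0.4245, 0.2812, 0.1009]
orientation: [-1.115, -1.354, 1.345]
wrist_force: [-0.2, -0.4, 0.8]
opening: 1.001
```

Call:
move_arm(
  plan=[
    [[0, 0, 0, 0], [0, 0, 0, 0], [0, 0, 0, 0], [0, 0, 0, 0], [0, 0, 0, 0]],
  ],
  fingers=1,
  newtons=30,
)

```text
time: 3.78
ee_pos: [0.4246, 0.2813, 0.1011]
orientation: [-1.115, -1.354, 1.345]
wrist_force: [0.3, -0.1, 0.5]
opening: 0.317
```

```bash
python3 -c "
from h import *
go((.4243,.2833,.102))"
```

```text
t 3.77 p [0.4246 0.2813 0.1011] tilt [ 0.001 -1.    -0.006] d cm [ 0.2  -0.09 -0.  ] turn 0.0 q6 -0.72 F [ 0.3 -0.1  0.5] op 0.317
```

Call:
move_arm(
  plan=[
    [[0, -1.5, 0, 0], [0, -2.0, 0, 0], [0, -1.5, 0, 0], [0, 0, 0, 0], [0, 0, 0, 0]],
  ],
)

```text
time: 4.4
ee_pos: [0.4233, 0.2804, 0.1533]
orientation: [-1.115, -1.351, 1.346]
wrist_force: [-0.2, 0.1, -2.4]
opening: 0.315
```

Run:
```python
from h import *
from bench import vision
go((.6301,.1591,.145))
p,d=vision.get_image('side'); m=vision.camera_model('side'); cv2.imwrite('pics/s1.png',p[:,:,::-1])
```

```text
t 4.4 p [0.4233 0.2804 0.1533] tilt [ 0.001 -1.    -0.004] d cm [-15.83   0.88 -18.  ] turn -0.0 q6 -0.72 F [-0.2  0.1 -2.4] op 0.315
```

View pics/s1.png

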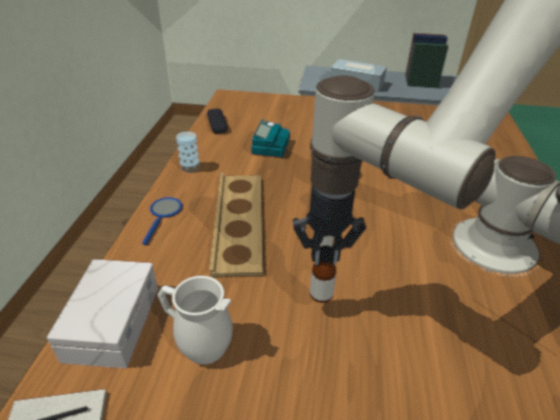

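The side view shows the bottle lifted upright in the fingers at (323,280), and everything else is undisturbed.

Call:
move_arm(
  plan=[
    [[-2.5, 0, -3.0, 0], [-3.5, 0, -4.0, 0], [-3.5, 0, -4.0, 0], [-3.0, 0, -3.5, 0], [-2.0, 0, -2.0, 0]],
  ],
)

```text
time: 5.08
ee_pos: [0.616, 0.1674, 0.1495]
orientation: [-1.109, -1.35, 1.355]
wrist_force: [0.1, 0.1, -1.5]
opening: 0.322
```

```bash
python3 -c "
from h import *
go((.6301,.1591,.145))"
```

```text
t 5.08 p [0.616  0.1674 0.1495] tilt [-0.001 -1.     0.003] d cm [-1.09  0.44 -1.22] turn 0.03 q6 -0.32 F [ 0.1  0.1 -1.5] op 0.322
```

Call:
move_arm(
  plan=[
    [[-0.8, 0, -0.8, 0], [0, 0, 0, 0], [0, 0, 0, 0], [0, 0, 0, 0]],
  ],
)

```text
time: 5.58
ee_pos: [0.624, 0.1606, 0.1465]
orientation: [-1.106, -1.344, 1.358]
wrist_force: [0.0, -0.4, -2.9]
opening: 0.311
```

```bash
cat >> h.py <<'E'
def look(n,name=None,crop=None):
    from bench import vision
    m=vision.camera_model(n); p,d=vision.get_image(n)
    if name:
        q=p[:,:,::-1]
        if crop: a,b,c,e=crop; q=cv2.resize(q[b:e,a:c],None,fx=3,fy=3)
        cv2.imwrite('pics/'+name,q)
    return p,d,m
E
python3 - <<'E'
from h import *
go((.6301,.1591,.119))
look('side','s2.png',(170,130,350,300)); p,d,m=look('wrist'); 
a=cv2.resize(cv2.imread('pics/s2.png'),(560,529)); cv2.imwrite('pics/c2.png',cv2.resize(np.hstack([a,cv2.resize(p[:,:,::-1],(560,529))]),(800,378)))
E
```

```text
t 5.58 p [0.624  0.1606 0.1465] tilt [-0.002 -1.     0.009] d cm [-0.26  2.75 -0.6 ] turn 0.02 q6 -0.31 F [ 0.  -0.4 -2.9] op 0.311
```

View pics/c2.png

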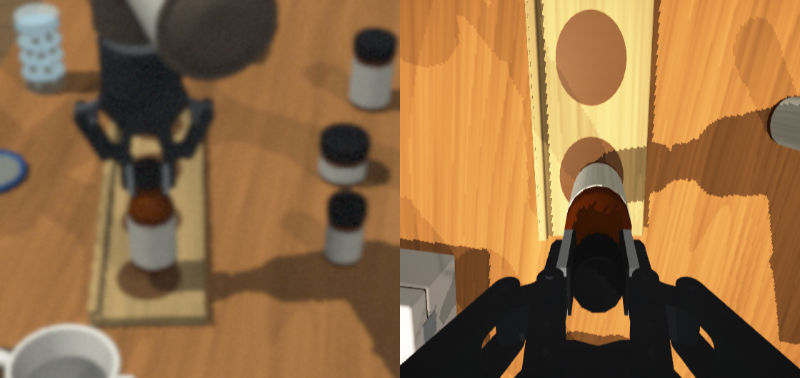

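Bottle upright above the near-jug pad, with a small offset still to correct before lowering.

Call:
move_arm(
  plan=[
    [[-0.4, 0.7, -0.7, 0], [0, 0.7, 0, 0], [0, 0.4, 0, 0], [0, 0, 0, 0], [0, 0, 0, 0]],
  ],
)

```text
time: 6.3
ee_pos: [0.6317, 0.1583, 0.1273]
orientation: [-1.106, -1.344, 1.358]
wrist_force: [-0.1, -0.9, -1.2]
opening: 0.315
```

```bash
python3 -c "
from h import *
go((.6301,.1591,.119))"
```

```text
t 6.3 p [0.6317 0.1583 0.1273] tilt [-0.002 -1.     0.009] d cm [0.11 0.83 0.13] turn 0.03 q6 -0.3 F [-0.1 -0.9 -1.2] op 0.315
```

Call:
move_arm(
  plan=[
    [[0, 0.4, 0.2, 0], [0, 0.2, 0, 0], [0, 0, 0, 0], [0, 0, 0, 0]],
  ],
)

```text
time: 6.8
ee_pos: [0.6296, 0.1579, 0.1213]
orientation: [-1.106, -1.345, 1.358]
wrist_force: [0.7, -0.1, -2.1]
opening: 0.317
```

```bash
python3 -c "
from h import *
go((.6301,.1591,.119))"
```

```text
t 6.8 p [0.6296 0.1579 0.1213] tilt [-0.002 -1.     0.008] d cm [ 0.1   0.23 -0.07] turn 0.03 q6 -0.3 F [ 0.7 -0.1 -2.1] op 0.317
```

Call:
move_arm(
  plan=[
    [[0, 0.2, 0, 0], [0, 0.1, 0, 0], [0, 0, 0, 0], [0, 0, 0, 0]],
  ],
)

```text
time: 7.3
ee_pos: [0.63, 0.158, 0.1194]
orientation: [-1.107, -1.347, 1.357]
wrist_force: [-1.6, -0.5, -0.8]
opening: 0.325
```

```bash
python3 -c "
from h import *
go((.6301,.1591,.119))"
```

```text
t 7.3 p [0.63   0.158  0.1194] tilt [-0.002 -1.     0.006] d cm [ 0.11  0.04 -0.03] turn 0.03 q6 -0.3 F [-1.6 -0.5 -0.8] op 0.325
```

Call:
move_arm(
  plan=[
    [[0, 0.15, 0, 0], [0, 0, 0, 0], [0, 0, 0, 0]],
  ],
)

```text
time: 7.68
ee_pos: [0.6303, 0.1579, 0.1194]
orientation: [-1.108, -1.348, 1.357]
wrist_force: [-0.5, 0.7, 0.8]
opening: 0.32
```

Call:
move_arm(
  plan=[
    [[0, 0, 0, 0], [0, 0, 0, 0], [0, 0, 0, 0], [0, -1.0, 0, 0], [0, -3.0, 0, 0]],
  ],
  fingers=-0.5,
)

```text
time: 8.3
ee_pos: [0.6298, 0.1577, 0.1579]
orientation: [-1.106, -1.344, 1.361]
wrist_force: [0.7, -0.3, 1.2]
opening: 0.753
```

Call:
move_arm(
  plan=[
    [[0, -4.0, 0, 0], [0, -2.0, 0, 0], [0, 0, 3.0, 0], [0, 0, 4.5, 0], [0, 0, 4.5, 0]],
  ],
  fingers=-1,
)

```text
time: 8.93
ee_pos: [0.5144, 0.1352, 0.2265]
orientation: [-1.113, -1.354, 1.353]
wrist_force: [0.7, 0.4, 0.3]
opening: 1.002
```

```bash
python3 -c "
from h import *
go((.4119,-.249,.15))
p,d,m=look('top'); np.savez('top1.npz',p=p,d=d,**m)
P=cloud(d,m);a=(abs(P[...,2]-.144)<.006)&(np.hypot(P[...,0]-.63,P[...,1]-.159)<.04)
print(a.sum(),P[a].mean(0),cv2.minEnclosingCircle(P[a][:,:2].astype(np.float32)) if a.any() else 0)"
```

```text
t 8.93 p [0.5144 0.1352 0.2265] tilt [-0.002 -1.    -0.003] d cm [-35.66   7.68  17.58] turn 0.03 q6 -0.37 F [0.7 0.4 0.3] op 1.002
77 [0.63065904 0.1576977  0.14365733] ((0.6284188628196716, 0.16004712879657745), 0.014423820190131664)
```

Bottle stands at (0.630, 0.159). Next is jar_large.

Call:
move_arm(
  plan=[
    [[-6.0, 0.5, 3.0, 0], [-6.0, 1.5, 3.0, 0], [-6.0, 1.5, 3.0, 0], [-6.0, 1.5, 3.0, 0], [-5.0, 1.0, 2.0, 0]],
  ],
)

```text
time: 9.6
ee_pos: [0.4375, -0.1574, 0.1758]
orientation: [-1.114, -1.37, 1.356]
wrist_force: [1.2, 0.3, 0.1]
opening: 1.0
```

```bash
python3 -c "
from h import *
go((.412,-.2485,.14))"
```

```text
t 9.6 p [ 0.4375 -0.1574  0.1758] tilt [-0.002 -1.    -0.012] d cm [-8.38  3.55  4.41] turn 0.1 q6 0.2 F [1.2 0.3 0.1] op 1.0
```

Call:
move_arm(
  plan=[
    [[-4.0, 1.0, 2.0, 0.1], [-3.0, 1.0, 1.5, 0], [0, 1.0, 0, 0], [0, 0, 0, 0], [0, 0, 0, 0]],
  ],
)

```text
time: 10.22
ee_pos: [0.4178, -0.2383, 0.1477]
orientation: [-1.132, -1.357, 1.339]
wrist_force: [-1.0, -0.3, 0.3]
opening: 1.002
```

Run:
```python
from h import *
go((.412,-.2485,.076))
p,d,m=look('wrist','w3.png')
P=cloud(d,m);a=(abs(P[...,2]-.102)<.005)&(np.hypot(P[...,0]-.412,P[...,1]+.2485)<.05)
print(a.sum(),P[a].mean(0),cv2.minEnclosingCircle(P[a][:,:2].astype(np.float32)) if a.any() else 0)
```

```text
t 10.22 p [ 0.4178 -0.2383  0.1477] tilt [-0.005 -1.    -0.018] d cm [-0.86  7.16  0.89] turn -0.03 q6 0.37 F [-1.  -0.3  0.3] op 1.002
8226 [ 0.41396128 -0.25289182  0.10229955] ((0.41330909729003906, -0.2512092888355255), 0.029957586899399757)
```

Call:
move_arm(
  plan=[
    [[-1.0, 1.5, 0.8, 0], [0, 2.0, 0, 0], [0, 1.5, 0, 0], [0, 0.8, 0, 0], [0, 0, 0, 0]],
  ],
)

```text
time: 10.9
ee_pos: [0.417, -0.247, 0.0913]
orientation: [-1.134, -1.367, 1.344]
wrist_force: [-0.2, -0.1, 0.4]
opening: 0.998
```

```bash
python3 -c "
from h import *
go((.4125,-.2495,.076))"
```

```text
t 10.9 p [ 0.417  -0.247   0.0913] tilt [-0.008 -1.    -0.024] d cm [-0.14  1.52  0.53] turn 0.02 q6 0.4 F [-0.2 -0.1  0.4] op 0.998
```

Call:
move_arm(
  plan=[
    [[-0.2, 0.8, 0.6, 0], [0, 0.8, 0, 0], [0, 0, 0, 0], [0, 0, 0, 0]],
  ],
)

```text
time: 11.4
ee_pos: [0.4125, -0.2504, 0.0754]
orientation: [-1.136, -1.369, 1.344]
wrist_force: [-0.0, -1.0, -0.2]
opening: 0.998
```

```bash
python3 -c "
from h import *
go((.4125,-.2495,.076))"
```

```text
t 11.4 p [ 0.4125 -0.2504  0.0754] tilt [-0.01  -1.    -0.027] d cm [ 0.09 -0.06 -0.02] turn 0.02 q6 0.41 F [-0.  -1.  -0.2] op 0.998
```

Call:
move_arm(
  plan=[
    [[0, 0, 0, 0], [0, 0, 0, 0], [0, 0, 0, 0], [0, 0, 0, 0], [0, 0, 0, 0]],
  ],
  fingers=1,
  newtons=35,
)

```text
time: 12.02
ee_pos: [0.4127, -0.2506, 0.076]
orientation: [-1.137, -1.369, 1.344]
wrist_force: [-0.3, 0.0, -0.2]
opening: 0.667
```

Call:
move_arm(
  plan=[
    [[0, -1.0, 0, 0], [0, -2.0, 0, 0], [0, -2.0, 0, 0], [0, -1.0, 0, 0], [0, 0, 0, 0]],
  ],
)

```text
time: 12.65
ee_pos: [0.41, -0.2499, 0.1383]
orientation: [-1.135, -1.368, 1.343]
wrist_force: [-0.2, 1.3, -2.4]
opening: 0.665
```

```bash
python3 -c "
from h import *
go((.6483,.0659,.12))"
```

```text
t 12.65 p [ 0.41   -0.2499  0.1383] tilt [-0.009 -1.    -0.026] d cm [ 26.41   2.35 -29.42] turn 0.02 q6 0.41 F [-0.2  1.3 -2.4] op 0.665
```

Call:
move_arm(
  plan=[
    [[0, 0, -4.0, 0], [1.0, 0, -5.5, 0], [2.5, 0, -5.5, 0], [4.0, 0, -5.5, 0], [5.5, 0, -4.5, 0]],
  ],
)

```text
time: 13.28
ee_pos: [0.6231, -0.0861, 0.1383]
orientation: [-1.133, -1.355, 1.339]
wrist_force: [1.0, 0.3, -1.9]
opening: 0.667
```

```bash
python3 -c "
from h import *
go((.6483,.0659,.12))"
```

```text
t 13.28 p [ 0.6231 -0.0861  0.1383] tilt [-0.006 -1.    -0.017] d cm [14.49  1.84 -5.24] turn -0.04 q6 0.06 F [ 1.   0.3 -1.9] op 0.667
```

Call:
move_arm(
  plan=[
    [[4.0, 0, -2.0, 0], [4.0, 0, -1.2, 0], [2.5, 0, -0.5, 0], [1.0, 0, 0, 0], [0, 0, 0, 0]],
  ],
)

```text
time: 13.9
ee_pos: [0.6379, 0.0414, 0.1306]
orientation: [-1.123, -1.35, 1.348]
wrist_force: [0.3, -0.5, -2.5]
opening: 0.667
```

```bash
python3 -c "
from h import *
go((.6483,.0659,.094))"
```

```text
t 13.9 p [0.6379 0.0414 0.1306] tilt [-0.005 -1.    -0.007] d cm [ 2.23  3.66 -1.46] turn -0.01 q6 -0.14 F [ 0.3 -0.5 -2.5] op 0.667
```

Call:
move_arm(
  plan=[
    [[1.3, 0.5, -0.9, 0], [0.8, 0.6, -0.6, 0], [0, 0.6, 0, 0], [0, 0.3, 0, 0], [0, 0, 0, 0]],
  ],
)

```text
time: 14.52
ee_pos: [0.6492, 0.0632, 0.1082]
orientation: [-1.124, -1.346, 1.346]
wrist_force: [-0.4, 0.4, -1.7]
opening: 0.669
```

```bash
python3 -c "
from h import *
go((.6483,.0659,.094))"
```

```text
t 14.53 p [0.6492 0.0632 0.1082] tilt [-0.006 -1.    -0.005] d cm [0.29 1.42 0.05] turn -0.03 q6 -0.17 F [-0.4  0.4 -1.7] op 0.669
```

Call:
move_arm(
  plan=[
    [[0.25, 0.5, 0, 0], [0, 0.5, 0, 0], [0, 0.3, 0, 0], [0, 0, 0, 0], [0, 0, 0, 0]],
  ],
)

```text
time: 15.15
ee_pos: [0.6489, 0.0653, 0.0948]
orientation: [-1.124, -1.346, 1.345]
wrist_force: [-0.3, 0.8, -1.6]
opening: 0.67
```

```bash
python3 -c "
from h import *
go((.6483,.0659,.094))"
```

```text
t 15.15 p [0.6489 0.0653 0.0948] tilt [-0.006 -1.    -0.005] d cm [0.07 0.08 0.05] turn -0.04 q6 -0.17 F [-0.3  0.8 -1.6] op 0.67
```

Call:
move_arm(
  plan=[
    [[0, 0.15, 0, 0], [0, 0.1, 0, 0], [0, 0, 0, 0]],
  ],
)

```text
time: 15.52
ee_pos: [0.6492, 0.0653, 0.0946]
orientation: [-1.125, -1.347, 1.345]
wrist_force: [0.5, -0.4, -1.9]
opening: 0.668
```

Call:
move_arm(
  plan=[
    [[0, 0.2, 0, 0], [0, 0.15, 0, 0], [0, 0, 0, 0]],
  ],
)

```text
time: 15.9
ee_pos: [0.6495, 0.0651, 0.0945]
orientation: [-1.127, -1.349, 1.346]
wrist_force: [-0.8, -1.1, -1.6]
opening: 0.666
```

Call:
move_arm(
  plan=[
    [[0, 0.3, 0, 0], [0, 0, 0, 0]],
  ],
)

```text
time: 16.15
ee_pos: [0.6501, 0.0649, 0.0946]
orientation: [-1.128, -1.35, 1.347]
wrist_force: [-0.3, -0.4, -2.3]
opening: 0.67
```

Run:
```python
from h import *
go((.6483,.0659,.094))
look('side','s4.png',(190,140,330,290))
```

```text
t 16.15 p [0.6501 0.0649 0.0946] tilt [-0.009 -1.    -0.01 ] d cm [0.13 0.05 0.15] turn -0.02 q6 -0.17 F [-0.3 -0.4 -2.3] op 0.67
```

View pics/s4.png

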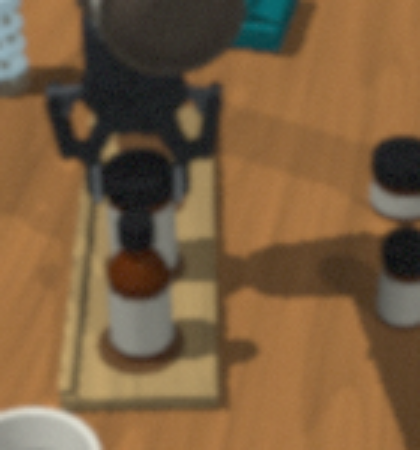

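The bottle stands centred on its pad and the jar is behind it at pad height. The tool has stopped descending at the predicted height, so I'm releasing it.

Call:
move_arm(
  plan=[
    [[0, 0, 0, 0], [0, 0, 0, 0], [0, 0, 0, 0], [0, -1.0, 0, 0], [0, -3.0, 0, 0]],
  ],
  fingers=-1,
)

```text
time: 16.82
ee_pos: [0.6485, 0.0647, 0.1312]
orientation: [-1.124, -1.344, 1.351]
wrist_force: [0.4, -0.0, 0.5]
opening: 1.0
```

Call:
move_arm(
  plan=[
    [[0, -4.0, 0, 0], [0, -2.0, 1.0, 0], [0, 0, 4.0, 0], [0, 0, 5.0, 0], [0, 0, 4.5, 0]],
  ],
)

```text
time: 17.45
ee_pos: [0.5034, 0.0379, 0.1948]
orientation: [-1.128, -1.349, 1.347]
wrist_force: [0.3, 0.8, 0.9]
opening: 0.997
```

```bash
cat >> h.py <<'E'
def cap(n,x,y,h,name=None):
    p,d,m=look(n,name); P=cloud(d,m);a=(abs(P[...,2]-h)<.006)&(np.hypot(P[...,0]-x,P[...,1]-y)<.05)
    print(n,h,a.sum(),P[a].mean(0).round(4) if a.any() else 0,cv2.minEnclosingCircle(P[a][:,:2].astype(np.float32)) if a.any() else 0)
E
python3 -c "
from h import *
go((.427,.0745,.12))
cap('top',.63,.159,.144); cap('top',.648,.066,.12)"
```

```text
t 17.45 p [0.5034 0.0379 0.1948] tilt [-0.009 -1.    -0.009] d cm [5.08 7.37 6.89] turn -0.02 q6 -0.22 F [0.3 0.8 0.9] op 0.997
top 0.144 105 [0.6286 0.1591 0.1434] ((0.6286352872848511, 0.15936103463172913), 0.015230885706841946)
top 0.12 409 [0.6475 0.0652 0.1198] ((0.6480417847633362, 0.0649528056383133), 0.029537811875343323)
```

Both are within about 2 mm of the pad centres. Next is jar_small.

Call:
move_arm(
  plan=[
    [[2.0, 2.0, 2.5, 0], [2.0, 2.5, 2.0, 0], [0.5, 1.5, 1.0, 0], [0, 0, 0, 0], [0, 0, 0, 0]],
  ],
)

```text
time: 18.18
ee_pos: [0.4372, 0.0714, 0.1344]
orientation: [-1.128, -1.351, 1.344]
wrist_force: [-0.9, -0.3, 0.5]
opening: 0.998
```

```bash
python3 -c "
from h import *
go((.427,.0747,.055))
cap('wrist',.427,.0745,.08)"
```

```text
t 18.18 p [0.4372 0.0714 0.1344] tilt [-0.007 -1.    -0.011] d cm [0.57 7.93 1.03] turn -0.03 q6 -0.36 F [-0.9 -0.3  0.5] op 0.998
wrist 0.08 4197 [0.4295 0.0712 0.0802] ((0.4292254149913788, 0.07285754382610321), 0.0228595994412899)
```

Call:
move_arm(
  plan=[
    [[0.5, 2.0, 0.9, 0], [0, 2.5, 0, 0], [0, 1.5, 0, 0], [0, 0.5, 0, 0], [0, 0, 0, 0]],
  ],
)

```text
time: 18.85
ee_pos: [0.434, 0.0756, 0.071]
orientation: [-1.134, -1.358, 1.335]
wrist_force: [1.0, -0.4, 0.5]
opening: 1.004
```

```bash
python3 -c "
from h import *
go((.4278,.0742,.055))"
```

```text
t 18.85 p [0.434  0.0756 0.071 ] tilt [-0.004 -1.    -0.021] d cm [-0.02  1.59  0.67] turn -0.04 q6 -0.38 F [ 1.  -0.4  0.5] op 1.004
```

Call:
move_arm(
  plan=[
    [[0, 0.8, 0.7, 0], [0, 0.8, 0.1, 0], [0, 0, 0, 0], [0, 0, 0, 0]],
  ],
)

```text
time: 19.35
ee_pos: [0.4269, 0.0745, 0.0551]
orientation: [-1.135, -1.361, 1.333]
wrist_force: [0.5, 0.7, -0.6]
opening: 0.999
```

```bash
python3 -c "
from h import *
go((.4278,.0742,.055))"
```

```text
t 19.35 p [0.4269 0.0745 0.0551] tilt [-0.003 -1.    -0.024] d cm [-0.04  0.01 -0.08] turn -0.04 q6 -0.39 F [ 0.5  0.7 -0.6] op 0.999
```

Call:
move_arm(
  plan=[
    [[0, 0, 0, 0], [0, 0, 0, 0], [0, 0, 0, 0], [0, 0, 0, 0], [0, 0, 0, 0]],
  ],
  fingers=1,
  newtons=30,
)

```text
time: 19.98
ee_pos: [0.4272, 0.0747, 0.0557]
orientation: [-1.135, -1.362, 1.332]
wrist_force: [-0.4, -0.5, 0.6]
opening: 0.503
```

Call:
move_arm(
  plan=[
    [[0, -1.0, 0, 0], [0, -2.0, 0, 0], [0, -2.0, 0, 0], [0, -1.0, 0, 0], [0, 0, 0, 0]],
  ],
)

```text
time: 20.6
ee_pos: [0.4253, 0.0744, 0.1184]
orientation: [-1.135, -1.361, 1.332]
wrist_force: [-0.0, -0.3, -1.5]
opening: 0.502
```

```bash
python3 -c "
from h import *
go((.6665,-.0274,.1))"
```

```text
t 20.6 p [0.4253 0.0744 0.1184] tilt [-0.003 -1.    -0.024] d cm [-14.4    2.41 -21.81] turn -0.04 q6 -0.39 F [-0.  -0.3 -1.5] op 0.502
```

Call:
move_arm(
  plan=[
    [[-2.5, 0, -3.0, 0], [-4.0, 0, -4.5, 0], [-4.0, 0, -5.0, 0], [-2.5, 0, -4.5, 0], [-1.0, 0, -3.0, 0]],
  ],
)

```text
time: 21.22
ee_pos: [0.6486, -0.029, 0.1185]
orientation: [-1.128, -1.357, 1.338]
wrist_force: [-0.6, -0.5, -1.0]
opening: 0.504
```

```bash
python3 -c "
from h import *
go((.6665,-.0274,.074))"
```

```text
t 21.23 p [ 0.6486 -0.029   0.1185] tilt [-0.002 -1.    -0.016] d cm [-0.16  4.48 -1.72] turn -0.03 q6 -0.02 F [-0.6 -0.5 -1. ] op 0.504
```

Call:
move_arm(
  plan=[
    [[0, 0.8, -0.8, 0], [0, 0.8, 0, 0], [0, 0.8, 0, 0], [0, 0, 0, 0], [0, 0, 0, 0]],
  ],
)

```text
time: 21.85
ee_pos: [0.6535, -0.0272, 0.0888]
orientation: [-1.121, -1.35, 1.341]
wrist_force: [-0.0, 0.8, -1.0]
opening: 0.503
```

```bash
python3 -c "
from h import *
go((.6665,-.0274,.074))"
```

```text
t 21.85 p [ 0.6535 -0.0272  0.0888] tilt [-0.001 -1.    -0.007] d cm [-0.26  1.49 -1.26] turn -0.03 q6 -0.02 F [-0.   0.8 -1. ] op 0.503
```

Call:
move_arm(
  plan=[
    [[-0.3, 0, -1.2, 0], [0, 0, -0.2, 0], [0, 0.4, 0, 0], [0, 0.4, 0, 0], [0, 0, 0, 0]],
  ],
)

```text
time: 22.48
ee_pos: [0.6693, -0.0273, 0.0818]
orientation: [-1.123, -1.353, 1.34]
wrist_force: [-0.2, 0.3, -1.2]
opening: 0.504
```

```bash
python3 -c "
from h import *
go((.6665,-.0274,.074))"
```

```text
t 22.48 p [ 0.6693 -0.0273  0.0818] tilt [-0.001 -1.    -0.01 ] d cm [0.04 0.77 0.28] turn -0.03 q6 -0.02 F [-0.2  0.3 -1.2] op 0.504
```

Call:
move_arm(
  plan=[
    [[0, 0.4, 0.35, 0], [0, 0.3, 0, 0], [0, 0, 0, 0], [0, 0, 0, 0]],
  ],
)

```text
time: 22.98
ee_pos: [0.6654, -0.0281, 0.0741]
orientation: [-1.122, -1.352, 1.341]
wrist_force: [-0.3, -0.6, -1.1]
opening: 0.503
```

```bash
python3 -c "
from h import *
go((.6665,-.0274,.074))"
```

```text
t 22.98 p [ 0.6654 -0.0281  0.0741] tilt [-0.001 -1.    -0.009] d cm [ 0.04  0.01 -0.12] turn -0.03 q6 -0.02 F [-0.3 -0.6 -1.1] op 0.503
```

Call:
move_arm(
  plan=[
    [[0, 0.15, -0.1, 0], [0, 0.1, 0, 0], [0, 0, 0, 0]],
  ],
)

```text
time: 23.35
ee_pos: [0.6664, -0.0281, 0.0739]
orientation: [-1.123, -1.352, 1.342]
wrist_force: [0.3, 0.2, -1.8]
opening: 0.503
```

Call:
move_arm(
  plan=[
    [[0, 0.15, 0, 0], [0, 0, 0, 0]],
  ],
)

```text
time: 23.6
ee_pos: [0.6668, -0.0282, 0.0738]
orientation: [-1.123, -1.353, 1.342]
wrist_force: [-0.9, 0.1, -0.5]
opening: 0.507
```

Stalled at the predicted contact height, so I'm releasing.

Call:
move_arm(
  plan=[
    [[0, 0, 0, 0], [0, 0, 0, 0], [0, 0, 0, 0], [0, -1.0, 0, 0], [0, -3.0, 0, 0]],
  ],
  fingers=-1,
)

```text
time: 24.22
ee_pos: [0.6652, -0.0283, 0.1113]
orientation: [-1.12, -1.348, 1.345]
wrist_force: [0.0, -0.3, 0.7]
opening: 0.998
```

Call:
move_arm(
  plan=[
    [[0, -3.0, 0, 0], [0, -1.5, 1.0, 0], [0, 0, 4.5, 0], [0, 0, 5.5, 0], [0, 0, 5.0, 0]],
  ],
)

```text
time: 24.85
ee_pos: [0.5056, -0.0584, 0.1593]
orientation: [-1.125, -1.355, 1.341]
wrist_force: [-0.6, -0.2, 0.2]
opening: 1.0
```

```bash
python3 -c "
from h import *
go((.4375,-.0775,.1))
cap('top',.6665,-.0274,.098); cap('top',.648,.066,.12)"
```

```text
t 24.85 p [ 0.5056 -0.0584  0.1593] tilt [-0.002 -1.    -0.012] d cm [-0.59  5.85  7.12] turn -0.02 q6 -0.02 F [-0.6 -0.2  0.2] op 1.0
top 0.098 224 [ 0.6659 -0.0291  0.0976] ((0.6662008166313171, -0.0298264529556036), 0.02222822792828083)
top 0.12 412 [0.6474 0.0651 0.1199] ((0.648015022277832, 0.06521061807870865), 0.02948293834924698)
```

Call:
move_arm(
  plan=[
    [[-0.3, 1.2, 3.0, 0], [-0.2, 1.5, 2.5, 0], [0, 1.0, 0.7, 0], [0, 0, 0, 0], [0, 0, 0, 0]],
  ],
)

```text
time: 25.58
ee_pos: [0.4416, -0.0758, 0.1222]
orientation: [-1.125, -1.355, 1.34]
wrist_force: [-0.5, 0.4, 0.2]
opening: 0.996
```

```bash
python3 -c "
from h import *
go((.4375,-.0775,.034))
cap('wrist',.4375,-.0775,.058)"
```

```text
t 25.57 p [ 0.4416 -0.0758  0.1222] tilt [-0.002 -1.    -0.013] d cm [-0.08  8.82  0.54] turn -0.02 q6 -0.01 F [-0.5  0.4  0.2] op 0.996
wrist 0.058 7710 [ 0.44   -0.0817  0.0583] ((0.4397238492965698, -0.07975221425294876), 0.0318412184715271)
```

Call:
move_arm(
  plan=[
    [[-0.2, 2.0, 0.6, 0], [0, 2.5, 0, 0], [0, 2.0, 0.2, 0], [0, 0.8, 0, 0], [0, 0, 0, 0]],
  ],
)

```text
time: 26.25
ee_pos: [0.442, -0.0779, 0.0494]
orientation: [-1.13, -1.363, 1.338]
wrist_force: [-0.6, -0.3, 1.1]
opening: 0.999
```

```bash
python3 -c "
from h import *
go((.4385,-.0785,.034))"
```

```text
t 26.25 p [ 0.442  -0.0779  0.0494] tilt [-0.003 -1.    -0.021] d cm [0.01 1.53 0.39] turn -0.01 q6 -0.01 F [-0.6 -0.3  1.1] op 0.999
```

Call:
move_arm(
  plan=[
    [[0, 0.8, 0.4, 0], [0, 0.8, 0.1, 0], [0, 0, 0, 0], [0, 0, 0, 0]],
  ],
)

```text
time: 26.75
ee_pos: [0.4387, -0.0786, 0.0337]
orientation: [-1.133, -1.367, 1.336]
wrist_force: [-1.0, -0.2, 0.3]
opening: 0.999
```

```bash
python3 -c "
from h import *
go((.4385,-.0785,.034))"
```

```text
t 26.75 p [ 0.4387 -0.0786  0.0337] tilt [-0.003 -1.    -0.025] d cm [ 0.01 -0.03  0.02] turn -0.01 q6 -0.01 F [-1.  -0.2  0.3] op 0.999
```

Call:
move_arm(
  plan=[
    [[0, 0, 0, 0], [0, 0, 0, 0], [0, 0, 0, 0], [0, 0, 0, 0], [0, 0, 0, 0]],
  ],
  fingers=1,
  newtons=30,
)

```text
time: 27.38
ee_pos: [0.439, -0.0785, 0.0343]
orientation: [-1.134, -1.368, 1.336]
wrist_force: [0.1, -0.3, 0.1]
opening: 0.718
```

Call:
move_arm(
  plan=[
    [[0, -1.0, 0, 0], [0, -2.0, 0, 0], [0, -2.0, 0, 0], [0, -1.5, 0, 0], [0, 0, 0, 0]],
  ],
)

```text
time: 28.0
ee_pos: [0.4368, -0.0787, 0.1028]
orientation: [-1.134, -1.367, 1.335]
wrist_force: [0.2, 0.5, -0.8]
opening: 0.716
```

```bash
python3 -c "
from h import *
go((.6846,-.1206,.08))"
```

```text
t 28.0 p [ 0.4368 -0.0787  0.1028] tilt [-0.003 -1.    -0.026] d cm [ -8.77   2.92 -23.48] turn -0.01 q6 -0.01 F [ 0.2  0.5 -0.8] op 0.716
```

Call:
move_arm(
  plan=[
    [[-3.0, 0, -3.5, 0], [-3.0, 0, -5.0, 0], [-2.0, 0, -5.5, 0], [-0.5, 0, -5.0, 0], [0, 0, -3.0, 0]],
  ],
)

```text
time: 28.62
ee_pos: [0.6701, -0.1227, 0.1042]
orientation: [-1.127, -1.361, 1.336]
wrist_force: [-0.4, 0.3, -1.0]
opening: 0.72
```

```bash
python3 -c "
from h import *
go((.6846,-.1206,.052))"
```

```text
t 28.62 p [ 0.6701 -0.1227  0.1042] tilt [-0.    -1.    -0.019] d cm [-0.06  5.24 -1.37] turn -0.02 q6 0.13 F [-0.4  0.3 -1. ] op 0.72
```

Call:
move_arm(
  plan=[
    [[0, 0.8, -0.8, 0], [0, 0.8, -0.4, 0], [0, 0.8, 0, 0], [0, 0.5, 0, 0], [0, 0, 0, 0]],
  ],
)

```text
time: 29.25
ee_pos: [0.6791, -0.1201, 0.0693]
orientation: [-1.12, -1.355, 1.338]
wrist_force: [-0.1, -0.5, -1.5]
opening: 0.717
```

```bash
python3 -c "
from h import *
go((.6846,-.1206,.052))"
```

```text
t 29.25 p [ 0.6791 -0.1201  0.0693] tilt [ 0.002 -1.    -0.01 ] d cm [-0.16  1.74 -0.52] turn -0.02 q6 0.13 F [-0.1 -0.5 -1.5] op 0.717
```

Call:
move_arm(
  plan=[
    [[-0.15, 0.4, -0.4, 0], [0, 0.5, 0, 0], [0, 0.4, 0, 0], [0, 0, 0, 0], [0, 0, 0, 0]],
  ],
)

```text
time: 29.88
ee_pos: [0.684, -0.121, 0.0569]
orientation: [-1.122, -1.356, 1.338]
wrist_force: [-0.0, 0.6, -1.2]
opening: 0.711
```

```bash
python3 -c "
from h import *
go((.6846,-.1206,.052))"
```

```text
t 29.88 p [ 0.684  -0.121   0.0569] tilt [ 0.002 -1.    -0.012] d cm [ 0.02  0.49 -0.06] turn -0.02 q6 0.13 F [-0.   0.6 -1.2] op 0.711
```

Call:
move_arm(
  plan=[
    [[0, 0.25, 0, 0], [0, 0.2, 0, 0], [0, 0.1, 0, 0], [0, 0, 0, 0], [0, 0, 0, 0]],
  ],
)

```text
time: 30.5
ee_pos: [0.6844, -0.1209, 0.0527]
orientation: [-1.123, -1.357, 1.338]
wrist_force: [-0.8, 0.6, 0.0]
opening: 0.717
```

Call:
move_arm(
  plan=[
    [[0, 0.2, 0, 0], [0, 0.1, 0, 0], [0, 0, 0, 0]],
  ],
)

```text
time: 30.88
ee_pos: [0.6845, -0.121, 0.0527]
orientation: [-1.123, -1.358, 1.339]
wrist_force: [-1.3, 0.1, -1.5]
opening: 0.716
```

Stalled on contact at the expected height, so I'm releasing and backing off.

Call:
move_arm(
  plan=[
    [[0, 0, 0, 0], [0, 0, 0, 0], [0, 0, 0, 0], [0, -1.0, 0, 0], [0, -3.0, 0, 0]],
  ],
  fingers=-1,
)

```text
time: 31.5
ee_pos: [0.6827, -0.1212, 0.0899]
orientation: [-1.119, -1.353, 1.341]
wrist_force: [1.4, -0.9, 0.9]
opening: 1.002
```

Call:
move_arm(
  plan=[
    [[0, -4.0, 0, 0], [0, -3.0, 1.0, 0], [0, -1.0, 4.5, 0], [0, 0, 6.0, 0], [0, 0, 6.0, 0]],
  ],
)

```text
time: 32.12
ee_pos: [0.512, -0.1548, 0.1761]
orientation: [-1.129, -1.365, 1.339]
wrist_force: [0.2, -0.6, -0.2]
opening: 1.002
```

Call:
move_arm(
  plan=[
    [[0, 0, 5.0, 0], [0, 0, 3.0, 0], [0, 0, 0, 0], [0, 0, 0, 0]],
  ],
)

```text
time: 32.62
ee_pos: [0.4284, -0.1712, 0.1784]
orientation: [-1.136, -1.368, 1.336]
wrist_force: [0.3, 0.7, -0.1]
opening: 0.995
```

```bash
python3 -c "
from h import *
go((.4375,-.0775,.1))
for x,y,h in((.6301,.1591,.144),(.6483,.0659,.12),(.6665,-.0274,.098),(.6846,-.1206,.076)): cap('top',x,y,h)
p,d,m=look('side','s9.png')
q,d,m=look('top'); f=np.load('top0.npz')['p']; j=np.abs(q.astype(int)-f)[140:205,75:145].max(); print('jug diff',j)
cv2.imwrite('pics/c9.png',np.hstack([cv2.resize(p[140:390,120:400,::-1],(400,357)),cv2.resize(q[60:310,70:350,::-1],(400,357))]))
"
```

```text
t 32.62 p [ 0.4284 -0.1712  0.1784] tilt [-0.005 -1.    -0.028] d cm [ 9.07  7.86 -2.45] turn -0.0 q6 0.22 F [ 0.3  0.7 -0.1] op 0.995
top 0.144 107 [0.6283 0.1593 0.1435] ((0.6282597184181213, 0.1600194126367569), 0.014667934738099575)
top 0.12 415 [0.6475 0.0652 0.1197] ((0.6485161781311035, 0.06544225662946701), 0.02979588881134987)
top 0.098 228 [ 0.6654 -0.0291  0.0974] ((0.6655378341674805, -0.029156729578971863), 0.022682592272758484)
top 0.076 425 [ 0.6834 -0.1204  0.0756] ((0.6833381652832031, -0.12053883075714111), 0.03143677860498428)
jug diff 7
```

View pics/c9.png

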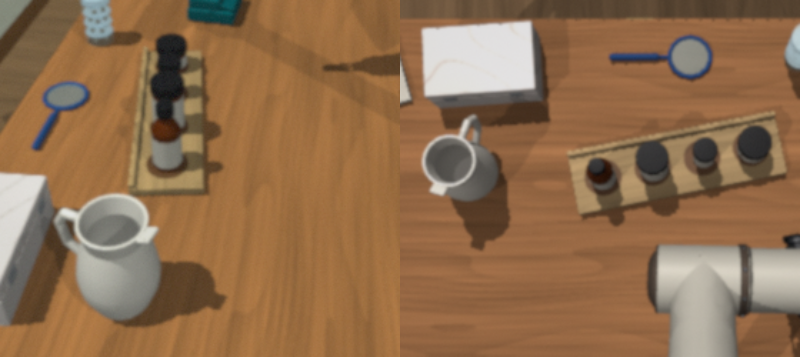

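All four stand upright on the pads in order from the jug. The jug hasn't moved, and the arm is clear.

```bash
python3 -c "
from bench import close_job
print(close_job())"
```

```text
the job is handed in; nothing more can be done
None
```

I stood all four containers upright on the cork pads, in order from the jug: bottle, large jar, small jar, then ointment pot. I gripped each by its cap, lowered it until the tool stopped descending at the expected height, and only then let go. The job was handed in at about 33 s of the 112 s allowed.

- **Position:** the last top view put every cap within about 2 mm of its pad centre and at its expected upright height. That is about as fine as the camera calibration allows.
- **Jug:** it looked unchanged from the first picture (largest pixel difference 7 out of 255).
- **Arm:** it was clear of everything, with the gripper open and only noise on the wrist force.
- **Touchdown force:** this signal was weak, and on the large jar the force never clearly changed on contact. I judged contact there by the height at which the tool stopped.
- **Tool tilt:** the tool drifted up to about 1.6° from vertical and the moves couldn't correct that. The caps' measured heights showed no sign of it after release.
- **Disagreement between views:** top and side camera estimates of the pads differed by about 2 mm, so I used their average.

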